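Tip two tubes out of a pan past a card that holds the block back

ROBOT

A 6-joint arm with a two-finger parallel gripper is mounted at the origin on a cart in front of the work surface, level with it; the furniture and walls round the work are solid. World frame = base frame: x ahead of the robot, y to its left, z up, the work surface at z = 0. Lengths are in mm, angles in degrees, forces in N, time in s.
With the tool pointing down it reaches from about 300 to 850 mm from the base axis. Payload 4.2 kg.
Tool frame: the origin (TCP) lies at the very end of the fingers, on their centre line; the grasp point (between the pads) lies 19 mm behind it; x points along the fingers, y is the direction in which the jaws open and shut, and the axes are right-handed (so a half turn about x gives the same grasp; the last joint's range is limited). The gripper opens to 91 mm and grips with 3 to 60 N. Pads are 32 mm wide; open, the fingers measure 118 mm over their backs; the gripper's body (76 mm by 178 mm) begins 60 mm behind the grasp point.
Start: joints at [74.943, 18.312, 89.639, -0, 72.044, -1.146], TCP at [138.244, 558.15, 213.976] pointing down, gripper open.
Joint ranges: [-177.97, 177.97], [-48.28, 115.42], [12.27, 149.76], [-77.06, 257.06], [2.81, 150.46], [-146.56, 146.56]. Speed limits (degrees/s): [147.25, 147.25, 180, 180, 180, 180].

INTERFACE

Orientations are given as [roll, pitch, yaw] about the fixed x, y, z axes, in that order (R = Rz(yaw) Ry(pitch) Rx(roll)).
In Python, from workcell import sensors, grab_frame, job_done, finder gives the robot as it stands.
- The arm moves only by the tool play_rows, never from a script. Its argument "motion" is a list of rows, each a list of 5 numbers: the shift along the world's x, y, z in m, then the turn about the world's z in rad, then the opening, from 0 (shut) to 1 (fully open). In form: [[tx, ty, tz, roll, fingers], ...]. A call has exactly 8 rows; each row is the pose to reach, as a shift and turn from the pose commanded when the call began; what a row does not reach only later rows make up. A row lasts 1/12 s, in which the tool goes at most 41.7 mm and 7.16 degrees, less where a joint would pass 70% of its speed; a pose out of reach is approached as far as the arm can. A call with a gripper value outside its range is refused whole. The fingers move at their own pace and stop on an object; "squeeze" is the grip in N (left out, the last holds). Time passes only in rows, so rows that repeat a pose let the fingers close, or fill a call up. It gives the time, the measured TCP pose, the force and the opening at its end, in the units of the state.
- sensors.state(): the state, without advancing time (a new reading comes with each control period).
- grab_frame(name): name is "scene" or "top" or "wrist"; returns a dict with "img" (400x640x3 uint8, blue, green, red), "fx", "fy", "cx", "cy" (pixels), "rvec" (rotation vector, rad) and "tvec" (3), from world to camera coordinates, as OpenCV has them; the wrist camera has in their place "tool_from_camera" (4x4, takes a point from camera to tool coordinates, whose origin is the TCP and whose axes are the tool frame's). Camera axes: x right, y down, z forward; pixel columns grow to the right and rows downward; lengths in mm; the calibration is good to about 2 mm. A picture is of the moment at which its call begins: read the wrist's pose just before it. There is no depth.
- job_done(): hands the job in, once; it reports no verdict.
Trained networks look in a picture, given as the dict that the camera call returned (one of the last four; its "shot" number tells which), for a name from the list of things; names that differ only in an ending like _2 or _b are one class to them, and where a whole thing is asked for, a point or a joint stands for the part that bears it (a point fixed in the world has none). Each returns a list of dicts, best first, with "conf" (0 to 1); they miss things now and then, are a little off and sometimes report something else, mostly with a low value. They report only what shows in the picture. A call takes as long as a camera call. They do not tell look-alikes from the thing itself.
- finder.spot_in(picture, label): "point" ([column, row] in pixels, amid what is visible of it).
- finder.spot_point(picture, label): "point" ([column, row] in pixels: a listed point, or the origin of a listed thing).
The state is a dict: "time_s": time; "qpos": joint angles; "qvel": joint speeds; "effort": joint torques, N m; "ee_pos": TCP position; "ee_rot": TCP orientation; "force": force on the tool from outside, world axes, zero at the start; "torque": the same for the moment, N m; "gripper_width": finger opening in mm.
Only numpy, scipy, OpenCV 4.12 (cv2) and the standard library are available. Lean on these libraries where they do the work, as an engineer would, in place of code of your own. Each camera call takes 0.05 s, during which the arm holds its last target.

TASK

Take the card from its rest, stand its lower edge on the lip of the tipping pan in front of the violet block so that only the side where the two sample tubes lie stays open, and press the pan down with the card until both tubes have slid out through the gap into the white catch tray. Then let the pan come back level with the block still in it, and stand the card upright in its rest again. The gripper must not touch the tubes or the block, and the bottle and the timer are to be left where they are.

Things in the scene. Friction and masses are not known exactly. Their poses are not given: they have to be found in the camera images.
- stand: Fixed grey stand carrying a tipping steel pan, with a white catch tray in front. Origin at bench height straight under the pan's hinge; -x points out of the pan's open mouth over the tray (roughly at the robot), +y to its side, z up. Two grey uprights (outer faces at y = +-129 mm, 159 mm high) carry the hinge, which lies along y at z = 140 mm.
- catch_tray (a point): Middle of the floor of the open white catch tray, part of the stand: 180 mm in front of the hinge, 5 mm above the bench. The tray is 220 mm (x) by 250 mm (y), walls 55 mm high and 5 mm thick.
- pan_floor (a point): Middle of the pan's floor, 10 mm above the hinge, tilts with the pan; axes as the stand's when level. Floor x = -100 to +100 mm, slippery (friction 0.2 to 0.3): tilted over 0.35 rad, all in it slides out at -x unless blocked. Back and side walls 54 mm high, inner faces at x = 96, y = +-102 mm. Cheeks at x = -70 mm (54 mm high, leaning back 0.52 rad) leave a mouth of y = +-79 mm.
- pan_lip (a point): Point on top of the pan's lip, the flat strip in front of the cheeks, 30 mm deep (x) and 212 mm wide (y). It lies in the middle of the width, 14 mm behind the front edge, 86 mm in front of the hinge and 10 mm above it. Moves and tilts with the pan; axes parallel to the stand's when level.
- pan (a joint): Tilt of the pan, rad: 0 level (a stop), grows as the lip goes down, to 0.52 (a stop, lip 43 mm lower). A spring holds it level and lifts it back: pressing the lip down takes about 2 N at first and 6 N at the end, more when fast (damping 0.3 N m s/rad).
- rest: Fixed grey rest for the card, foot 75 x 140 mm. Origin at bench height under the middle of the slot; the slot runs along y, 7 mm wide (x) and 124 mm long, its floor 8 mm above the bench, straight walls up to 40 mm, flared above to about 28 mm wide at 54 mm. The card starts in it, standing on the slot floor.
- card: Loose straight card with a grip, 60 g, standing upright: white blade 4 mm thick (x), 110 mm wide (y), 97 mm high, and along its top a grey grip 12 mm thick (x), 70 mm wide (y), from 95 to 131 mm above the lower edge. Origin: middle of the lower edge; z up the card. Pinch the grip from above across its thickness.
- block: Loose violet moulded tube block, 62 x 62 x 48 mm, 40 to 100 g, lying about 40 mm from the pan's middle line (y = 0), to the left or right. Origin: centre of its underside.
- tube_a: Loose sample tube with a red cap, 102 mm long, 17 mm thick, lying in the other half of the pan, about 30 mm from the middle line if that half is +y, else 50 mm, with its length along the pan's x. Origin: underside, middle of its length.
- tube_b: The second tube, of the same shape, lying beside tube_a at 20 mm on the pan's +y side, parallel to it. The two together lie between 18 and 62 mm from the pan's middle line (y = 0).
- bottle: Small clear bottle with a blue cap, 56 mm wide, 105 mm high, standing on the bench: a bystander. Origin: centre of its underside.
- timer: White bench timer, 62 x 66 x 19 mm, lying on the bench: a bystander. Origin: centre of its underside.
Mind the look-alikes: they are no part of the job. What is shaped like the block but yellow is not meant. What is shaped like the card but pink is not meant.

How it is judged (in metres and radians):
On the way, in this order (a step that is already met when the one before it is completed fails the run):
1. the card stands upright on the lip across the mouth, the pan not yet tipped by more than 0.25 rad (x of card in the frame of pan_lip between -0.022 and 0.022 m and y of card in the frame of pan_lip between -0.06 and 0.06 m and z of card in the frame of pan_lip between -0.008 and 0.015 m and value of joint pan below 0.25 rad and angle between card's own z axis and vertical below 0.3 rad and contact force between card and stand above 0.3 N), for 0.1 s.
2. pan tipped under the card, both tubes gone into the catch tray while the card still stands on the lip (x of card in the frame of pan_lip between -0.022 and 0.022 m and y of card in the frame of pan_lip between -0.06 and 0.06 m and z of card in the frame of pan_lip between -0.008 and 0.015 m and x of tube_a in the frame of stand between -0.285 and -0.06 m and y of tube_a in the frame of stand between -0.122 and 0.122 m and z of each of tube_a, tube_b in the frame of stand below 0.075 m and x of tube_b in the frame of stand between -0.285 and -0.06 m and y of tube_b in the frame of stand between -0.122 and 0.122 m and value of joint pan above 0.25 rad), for 0.1 s.
3. the pan is level again with the block in it (value of joint pan below 0.06 rad and x of block in the frame of stand between -0.075 and 0.1 m and y of block in the frame of stand between -0.1 and 0.1 m and z of block in the frame of stand above 0.135 m), for 0.2 s.
At the end, for the whole second after the job is handed in: Both tubes lie in the catch tray; the block is in the pan and the pan is level (within 0.06 rad); the card stands released in the rest's slot, its lower edge within 6 mm of the slot floor, upright within 0.15 rad; all at rest (all of step 3 and x of tube_a in the frame of stand between -0.285 and -0.06 m and y of tube_a in the frame of stand between -0.122 and 0.122 m and z of each of tube_a, tube_b in the frame of stand below 0.075 m and x of tube_b in the frame of stand between -0.285 and -0.06 m and y of tube_b in the frame of stand between -0.122 and 0.122 m and x of card in the frame of rest between -0.006 and 0.006 m and y of card in the frame of rest between -0.012 and 0.012 m and z of card in the frame of rest below 0.014 m and angle between card's own z axis and vertical below 0.15 rad and linear speed of each of card, block, tube_a, tube_b below 0.02 m/s); the robot touches nothing.
It fails at once if the block leaves the pan (z of block in the frame of stand below 0.085 m).
It fails at once if the gripper touches a tube or the block (contact force between any of the fingers, the arm and tube_a above 0.3 N or contact force between any of the fingers, the arm and tube_b above 0.3 N or contact force between any of the fingers, the arm and block above 0.3 N).
It fails at once if the bottle or the timer is moved by more than 2 cm (distance of any of bottle, timer from where it was at the start of the episode above 0.02 m).
It also fails if it takes over 59 s, if anything falls off the work surface, if the arm or the gripper's body presses on something with over 40 N, if the wrist force passes 120 N, or if a joint passes its speed limit or range.

## Working session

There is one attempt and no reset: what is moved stays moved. The work goes in short steps, Python scripts to look and compute and a tool call to move; the robot and the scene stay as the last step left them, time stands still between calls to the robot, and variables do not carry over. Pictures are saved under pics/ and viewed, and the job is handed in when it is done.

Besides the shell and the picture viewer there is one more tool, called after "Emit:" as name(argument=value, ...) on one line, values as JSON. play_rows: Moves the arm, as the interface text tells. Its arguments: {"type":"object","properties":{"motion":{"type":"array","items":{"type":"array","items":{"type":"number"}}},"squeeze":{"type":"number"}},"required":["motion"]}

```bash
ls; mkdir -p pics; cat > h.py <<'E'
import numpy as np, cv2
from workcell import sensors, grab_frame, job_done, finder
def ray(p,uv):
    R,_=cv2.Rodrigues(np.array(p["rvec"],float)); t=np.array(p["tvec"],float).ravel()
    d=R.T@np.array([(uv[0]-p["cx"])/p["fx"],(uv[1]-p["cy"])/p["fy"],1.]); return -R.T@t,d
def atz(p,uv,z):
    o,d=ray(p,uv); return o+d*(z-o[2])/d[2]
def tri(p1,u1,p2,u2):
    o1,d1=ray(p1,u1);o2,d2=ray(p2,u2)
    s=np.linalg.lstsq(np.c_[d1,-d2],o2-o1,rcond=None)[0]
    a=o1+d1*s[0];b=o2+d2*s[1]; return (a+b)/2,np.linalg.norm(a-b)
def proj(p,X):
    return cv2.projectPoints(np.array(X,float).reshape(-1,1,3),np.array(p["rvec"],float),np.array(p["tvec"],float),np.array([[p["fx"],0,p["cx"]],[0,p["fy"],p["cy"]],[0,0,1.]]),None)[0].reshape(-1,2)
E
python3 - <<'E'
from h import *
np.set_printoptions(precision=1,suppress=True)
a=grab_frame("scene");b=grab_frame("top")
cv2.imwrite("pics/s0.png",a["img"]);cv2.imwrite("pics/t0.png",b["img"])
import pickle;pickle.dump((a,b),open("f0.pkl","wb"))
for l in ["stand","rest","card","block","tube_a","bottle","timer","pan_lip","catch_tray","pan_floor"]:
  for n,p in(("s",a),("t",b)):
    print(l,n,[(np.round(r["point"],1).tolist(),round(r["conf"],2)) for r in finder.spot_point(p,l)])
print(sensors.state())
for p in(a,b): print(ray(p,(320,200)),p["fx"])
E
```

```text
pics
stand s [([411.3, 270.6], 0.88), ([435.9, 212.9], 0.35), ([352.9, 296.6], 0.23)]
stand t [([405.5, 170.2], 0.87)]
rest s [([276.8, 233.8], 0.73)]
rest t [([265.1, 229.9], 0.89), ([420.7, 193.0], 0.27)]
card s [([274.1, 229.1], 0.95), ([418.8, 216.9], 0.55)]
card t [([267.0, 233.6], 0.66), ([264.1, 228.1], 0.63), ([255.5, 295.5], 0.6)]
block s [([408.0, 207.0], 0.78)]
block t [([292.0, 184.3], 0.91), ([398.9, 149.4], 0.85)]
tube_a s [([438.5, 221.5], 0.65), ([435.5, 213.8], 0.53), ([390.4, 224.6], 0.39)]
tube_a t [([429.5, 139.9], 0.85), ([441.9, 150.7], 0.56)]
bottle s [([347.7, 210.4], 0.8)]
bottle t []
timer s [([286.4, 209.7], 0.62)]
timer t [([228.4, 192.2], 0.64)]
pan_lip s [([395.0, 222.8], 0.74)]
pan_lip t [([417.9, 191.1], 0.91), ([417.7, 154.6], 0.56)]
catch_tray s [([354.7, 298.6], 0.65)]
catch_tray t [([406.0, 242.0], 0.79)]
pan_floor s [([417.8, 217.7], 0.75)]
pan_floor t [([420.5, 154.3], 0.76)]
{'time_s': 1.1, 'qpos': array([74.9, 18.3, 89.6, -0. , 72. , -1.1]), 'qvel': array([-0.1, -0.1,  0. ,  0. ,  0. ,  0. ]), 'effort': array([  0. , -41.2, -23.2,   0.1,   0. ,   0. ]), 'ee_pos': array([138.2, 558.2, 214. ]), 'ee_rot': array([77. , 90. , 63.1]), 'force': array([0.3, 0.9, 0.1]), 'torque': array([ 0.,  0., -0.]), 'gripper_width': 91.38527884583988}
(array([-160.7, -704. ,  673.1]), array([ 0.6,  0.7, -0.4])) 510.75650392509766
(array([ 370.2,  143.7, 1159.1]), array([ 0.2,  0. , -1. ])) 466.96445066072164
```

View pics/s0.png

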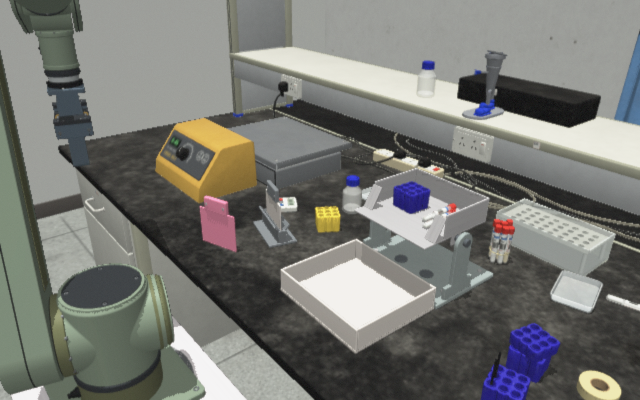

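View pics/t0.png

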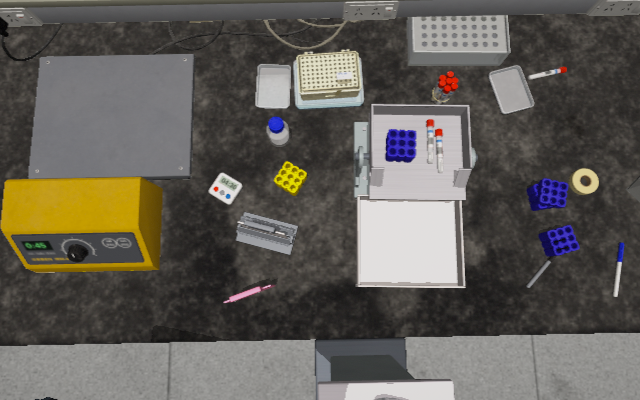

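```bash
python3 - <<'E'
from h import *
import pickle
np.set_printoptions(precision=1,suppress=True)
a,b=pickle.load(open("f0.pkl","rb"))
S=dict(stand=(411.3,270.6),rest=(276.8,233.8),card=(274.1,229.1),pan_lip=(395,222.8),catch=(354.7,298.6),floor=(417.8,217.7),timer=(286.4,209.7),block=(408,207))
T=dict(stand=(405.5,170.2),rest=(265.1,229.9),card=(267,233.6),pan_lip=(417.9,191.1),catch=(406,242),floor=(420.5,154.3),timer=(228.4,192.2),block=(398.9,149.4))
Z=dict(stand=0,rest=0,card=8,pan_lip=150,catch=5,floor=150,timer=0,block=150)
for k in S: print(k,*tri(a,S[k],b,T[k]),atz(a,S[k],Z[k]),atz(b,T[k],Z[k]))
# stand/pan edges, rest edges in top crop
i=b["img"]
cv2.imwrite("pics/t_rest.png",cv2.resize(i[200:265,220:310],None,fx=8,fy=8,interpolation=cv2.INTER_CUBIC))
cv2.imwrite("pics/t_pan.png",cv2.resize(i[95:295,345:485],None,fx=3,fy=3,interpolation=cv2.INTER_CUBIC))
cv2.imwrite("pics/s_rest.png",cv2.resize(a["img"][170:260,190:350],None,fx=5,fy=5,interpolation=cv2.INTER_CUBIC))
E
```

```text
stand [656.7 -73.    2.1] 5.404643260767387 [656.3 -70.2   0. ] [659.4 -75.2   0. ]
rest [516.2 283.   -8.7] 4.40914514547695 [509.5 269.3   0. ] [513.3 283.2   0. ]
card [503.9 276.   13.1] 3.346584820450036 [510.5 282.7   8. ] [503.  277.5   8. ]
pan_lip [575.3 -72.6 155.7] 6.284077039215631 [587.  -66.6 150. ] [573.9 -71.7 150. ]
catch [476.1 -66.5   1.5] 0.7148019681844675 [473.1 -70.    5. ] [475.5 -65.6   5. ]
floor [654.6 -79.5 147.2] 10.230120606160336 [644.  -81.7 150. ] [657.9 -82.5 150. ]
timer [614.8 375.6  -4.6] 6.368911370901195 [612.4 366.8   0. ] [611.2 376.4   0. ]
block [668.9 -33.5 150.1] 3.506886698485303 [666.9 -33.  150. ] [670.3 -34.7 150. ]
```

View pics/t_rest.png

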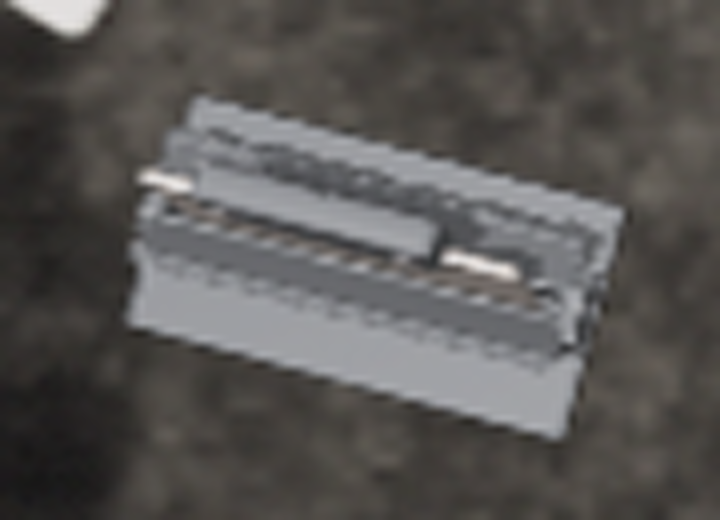

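View pics/t_pan.png

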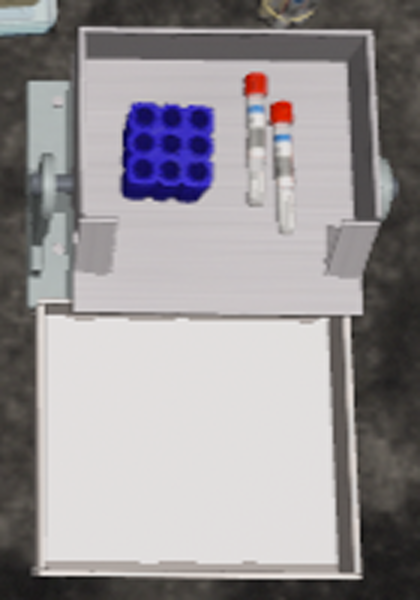

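View pics/s_rest.png

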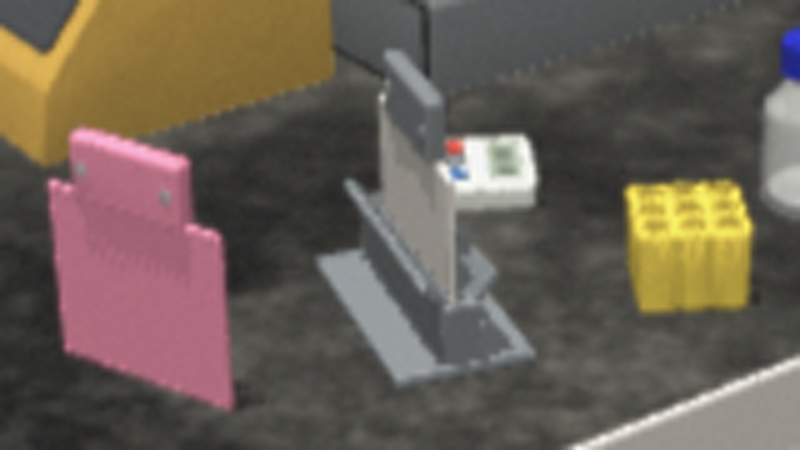

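```bash
python3 - <<'E'
from h import *
import pickle
np.set_printoptions(precision=1,suppress=True)
a,b=pickle.load(open("f0.pkl","rb"))
q=lambda c,o,k,z:atz(b,(o[0]+(c[0]+.5)/k-.5,o[1]+(c[1]+.5)/k-.5),z)
R=[q(c,(220,200),8,8) for c in((200,95),(622,208),(560,440),(130,325))]
print("foot",*R,np.mean(R,0)); 
for i,j in((0,1),(3,2),(1,2),(0,3)):
    d=R[j]-R[i];print(np.linalg.norm(d),np.degrees(np.arctan2(d[1],d[0])))
G=[q(c,(220,200),8,139) for c in((196,178),(440,235))];print("grip",*G,np.mean(G,0))
G=[q(c,(220,200),8,105) for c in((140,178),(520,272))];print("blade",*G,np.mean(G,0))
for n,z,cs in(("lip",150,((75,312),(363,313))),("back",204,((78,29),(374,31))),("trayF",55,((35,573),(361,576))),("trayfloor",5,((45,563),(340,563),(330,322),(47,318)))):
    P=[q(c,(345,95),3,z) for c in cs];d=P[1]-P[0];print(n,*P,np.mean(P,0),np.linalg.norm(d),np.degrees(np.arctan2(d[1],d[0])))
E
```

```text
foot [559.7 333.6   8. ] [521.5 202.3   8. ] [450.3 222.1   8. ] [488.3 354.4   8. ] [505.  278.1   8. ]
136.70158834197258 -106.21890177698113
137.65833970895278 -106.02226299781232
73.89687931682005 164.49881148739738
74.36352959137503 163.7577536920156
grip [515.  312.8 139. ] [497.9 245.7 139. ] [506.4 279.3 139. ]
blade [520.2 334.4 105. ] [491.1 226.5 105. ] [505.6 280.4 105. ]
lip [559.1  35.4 150. ] [ 554.1 -175.7  150. ] [556.6 -70.2 150. ] 211.0990369615841 -91.37504310900565
back [756.8  30.8 204. ] [ 750.9 -182.8  204. ] [753.8 -76.  204. ] 213.59336623761521 -91.58346983042915
trayF [372.   64.3  55. ] [ 364.5 -187.9   55. ] [368.2 -61.8  55. ] 252.3502502659826 -91.68988477341013
trayfloor [379.8  52.3   5. ] [ 374.9 -186.7    5. ] [ 573.4 -193.3    5. ] [581.7  43.5   5. ] [477.5 -71.1   5. ] 239.12579609367788 -91.17175923380202
```

```bash
python3 - <<'E'
from h import *
from scipy.spatial.transform import Rotation as Ro
s=sensors.state();R=Ro.from_euler('xyz',s["ee_rot"],degrees=True).as_matrix()
print(R.round(3),s["ee_pos"],s["time_s"]); y=R[:,1];print(np.degrees(np.arctan2(y[1],y[0])))
E
```

```text
[[ 0.     0.24   0.971]
 [ 0.     0.971 -0.24 ]
 [-1.     0.     0.   ]] [138.24304186 558.15193438 213.99400084] 1.1
76.092074542177
```

Emit:
play_rows(motion=[[0.025, -0.02, 0.006, -0.115, 1], [0.05, -0.04, 0.012, -0.23, 1], [0.075, -0.058, 0.018, -0.345, 1], [0.1, -0.077, 0.024, -0.46, 1], [0.125, -0.096, 0.03, -0.575, 1], [0.15, -0.115, 0.036, -0.69, 1], [0.175, -0.134, 0.042, -0.805, 1], [0.2, -0.153, 0.046, -0.92, 1]])

```text
time_s: 1.77
ee_pos: [339.4, 404.2, 260.8]
ee_rot: [113.8, 89.9, 46.9]
force: [0.3, 0.3, -0.1]
gripper_width: 90.8
```

Emit:
play_rows(motion=[[0.028, -0.021, 0, -0.115, 1], [0.056, -0.042, 0, -0.23, 1], [0.084, -0.063, 0, -0.345, 1], [0.112, -0.084, 0, -0.46, 1], [0.14, -0.105, 0, -0.575, 1], [0.167, -0.126, 0, -0.689, 1], [0.167, -0.126, 0, -0.689, 1], [0.167, -0.126, 0, -0.689, 1]])

```text
time_s: 2.43
ee_pos: [506.2, 278.1, 259.6]
ee_rot: [-71.4, 90.0, -177.6]
force: [0.2, 0.1, 0.2]
gripper_width: 91.2
```

```bash
cat >> h.py <<'E'
from scipy.spatial.transform import Rotation as Ro
def wrist():
    s=sensors.state();p=grab_frame("wrist")
    T=np.eye(4);T[:3,:3]=Ro.from_euler('xyz',s["ee_rot"],degrees=True).as_matrix();T[:3,3]=s["ee_pos"]
    W=np.linalg.inv(T@np.array(p["tool_from_camera"]))
    p["rvec"]=cv2.Rodrigues(W[:3,:3])[0];p["tvec"]=W[:3,3]
    return s,p
def yaw(s):
    y=Ro.from_euler('xyz',s["ee_rot"],degrees=True).as_matrix()[:,1];return np.degrees(np.arctan2(y[1],y[0]))
E
python3 - <<'E'
from h import *
np.set_printoptions(precision=1,suppress=True)
s,p=wrist();cv2.imwrite("pics/w1.png",p["img"])
import pickle;pickle.dump((s,p),open("w1.pkl","wb"))
print(s["ee_pos"],yaw(s),s["time_s"],s["qpos"],ray(p,(320,200)))
print(proj(p,[[505.5,279.5,139],[505.5,279.5,8]]))
E
```

```text
[506.2 278.1 259.6] -16.223721763360142 2.4333 [27.6 17.2 84.7  0.  78.2 43.9] (array([524.6, 344.7, 431. ]), array([-0.1, -0.2, -1. ]))
[[318.7 191.1]
 [318.7 166.3]]
```

View pics/w1.png

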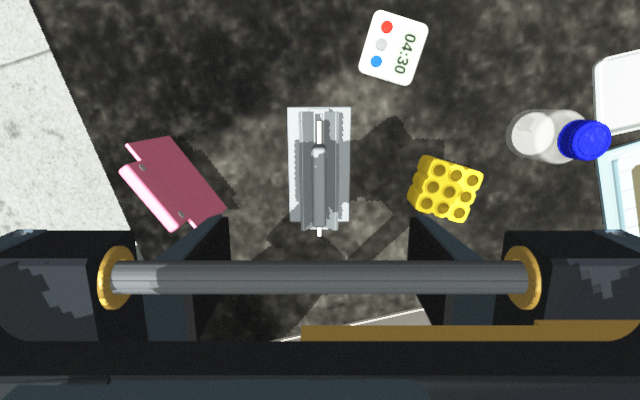

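```bash
python3 - <<'E'
from h import *
import pickle
np.set_printoptions(precision=1,suppress=True)
s,p=pickle.load(open("w1.pkl","rb"));a,b=pickle.load(open("f0.pkl","rb"))
cv2.imwrite("pics/w1c.png",cv2.resize(p["img"][95:245,270:370],None,fx=4,fy=4,interpolation=cv2.INTER_CUBIC))
for c in((274,284),(225,301)): print(atz(b,c,131),atz(b,c,100))
for c in ((312,147),(325,147)): print(atz(p,c,139))
E
```

```text
[379.  247.8 131. ] [379.3 251.  100. ]
[345.2 353.2 131. ] [344.5 359.6 100. ]
[510.6 316.6 139. ]
[520.8 313.6 139. ]
```

View pics/w1c.png

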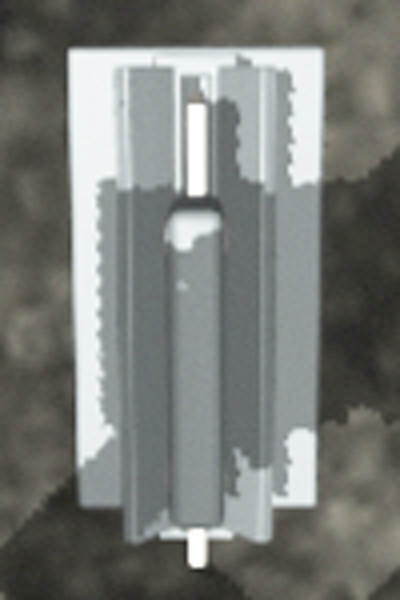

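```bash
python3 - <<'E'
from h import *
import pickle
np.set_printoptions(precision=1,suppress=True)
s,p=pickle.load(open("w1.pkl","rb"))
for n,z,c in(("blade",105,((318.9,119.5),(319.2,237))),("grip",139,((318.5,147.5),(319,226))),("foot",8,((287,107),(350.5,107),(349.5,221.5),(290,221.5))),("slot",8,((318.6,115),))):
    P=np.array([atz(p,k,z) for k in c]);print(n,P,P.mean(0));
    d=P[1%len(P)]-P[0];print(np.linalg.norm(d),np.degrees(np.arctan2(d[1],d[0])))
E
```

```text
blade [[521.9 335.1 105. ]
 [490.8 227.6 105. ]] [506.4 281.4 105. ]
111.88256387271038 -106.12619474680291
grip [[515.6 314.7 139. ]
 [497.  249.6 139. ]] [506.3 282.2 139. ]
67.69640694357389 -105.92530320617168
foot [[489.7 356.1   8. ]
 [560.1 335.6   8. ]
 [522.9 201.9   8. ]
 [451.5 222.8   8. ]] [506.  279.1   8. ]
73.31337590882755 -16.283974967902466
slot [[522.2 337.3   8. ]] [522.2 337.3   8. ]
0.0 0.0
```

Emit:
play_rows(motion=[[0, 0.003, -0.02, 0, 0.5], [0, 0.003, -0.045, 0, 0.5], [0, 0.003, -0.07, 0, 0.5], [0, 0.003, -0.095, 0, 0.5], [0, 0.003, -0.12, 0, 0.5], [0, 0.003, -0.14, 0, 0.5], [0, 0.003, -0.155, 0, 0.5], [0, 0.003, -0.155, 0, 0.5]])

```text
time_s: 3.15
ee_pos: [501.8, 282.2, 101.9]
ee_rot: [-48.9, 89.6, -154.8]
force: [-0.5, 0.8, 0.0]
gripper_width: 45.7
```

Emit:
play_rows(motion=[[0, 0, 0, 0, 0.1], [0, 0, 0, 0, 0], [0, 0, 0, 0, 0], [0, 0, 0, 0, 0], [0, 0, 0, 0, 0], [0, 0, 0, 0, 0], [0, 0, 0, 0, 0], [0, 0, 0, 0, 0]], squeeze=40)

```text
time_s: 3.82
ee_pos: [505.8, 282.3, 105.8]
ee_rot: [130.3, 89.9, 24.2]
force: [0.0, -0.5, 4.4]
gripper_width: 12.0
```

```bash
python3 - <<'E'
from h import *
np.set_printoptions(precision=2,suppress=True)
s=sensors.state();print(s["ee_pos"],yaw(s),s["gripper_width"],s["force"],s["torque"])
p=grab_frame("scene");cv2.imwrite("pics/s2.png",cv2.resize(p["img"][130:280,180:380],None,fx=4,fy=4))
E
```

```text
[505.79 282.3  105.77] -16.10369016194784 11.95206153403962 [ 0.05 -0.49  4.44] [-0.15  0.12  0.06]
```

View pics/s2.png

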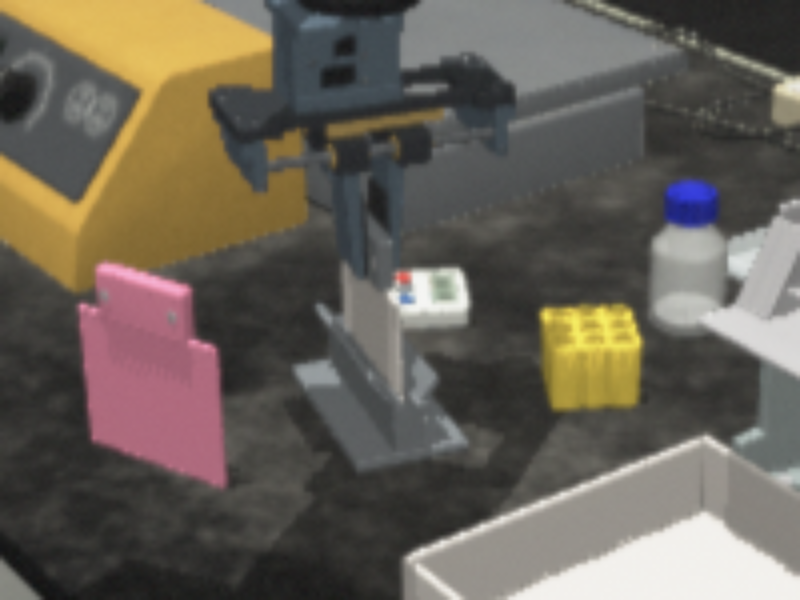

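Emit:
play_rows(motion=[[0, 0, 0.01, 0, 0], [0, 0, 0.03, 0, 0], [0, 0, 0.055, 0, 0], [0, 0, 0.085, 0, 0], [0, 0, 0.12, 0, 0], [0, 0, 0.155, 0, 0], [0, 0, 0.19, 0, 0], [0, 0, 0.22, 0, 0]])

```text
time_s: 4.53
ee_pos: [504.7, 282.0, 327.7]
ee_rot: [163.2, 89.9, 57.1]
force: [0.5, 0.6, -0.4]
gripper_width: 11.8
```

Emit:
play_rows(motion=[[0.005, -0.02, 0, 0.02, 0], [0.014, -0.057, 0, 0.05, 0], [0.023, -0.097, 0, 0.09, 0], [0.032, -0.137, 0, 0.13, 0], [0.041, -0.177, 0, 0.17, 0], [0.05, -0.217, 0, 0.21, 0], [0.059, -0.257, 0, 0.24, 0], [0.068, -0.285, 0, 0.255, 0]])

```text
time_s: 5.2
ee_pos: [572.6, -6.1, 325.1]
ee_rot: [-59.1, 89.9, -150.7]
force: [0.7, -0.5, 0.1]
gripper_width: 11.7
```

Emit:
play_rows(motion=[[0, -0.01, 0, 0, 0], [0, -0.02, 0, 0, 0], [0, -0.02, 0, 0, 0], [0, -0.02, 0, 0, 0], [0, -0.02, 0, 0, 0], [0, -0.02, 0, 0, 0], [0, -0.02, 0, 0, 0], [0, -0.02, 0, 0, 0]])

```text
time_s: 5.87
ee_pos: [573.1, -21.9, 325.1]
ee_rot: [135.5, 90.0, 44.1]
force: [0.5, -0.2, -0.1]
gripper_width: 12.0
```

```bash
python3 - <<'E'
from h import *
import pickle
np.set_printoptions(precision=1,suppress=True)
s,p=wrist();b=grab_frame("top");a=grab_frame("scene");pickle.dump((s,p,a,b),open("w3.pkl","wb"))
print(s["ee_pos"],yaw(s),s["gripper_width"],s["time_s"],s["force"])
for n,x in (("w",p),("s",a),("t",b)): cv2.imwrite(f"pics/{n}3.png",x["img"])
cv2.imwrite("pics/s3c.png",cv2.resize(a["img"][100:300,330:530],None,fx=3,fy=3))
E
```

```text
[573.1 -21.9 325.1] -1.4137720097734365 12.032814964247951 5.8667 [ 0.5 -0.2 -0.1]
```

View pics/w3.png

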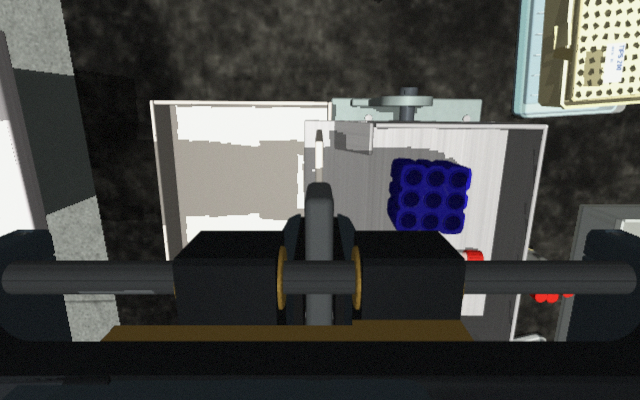

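View pics/s3c.png

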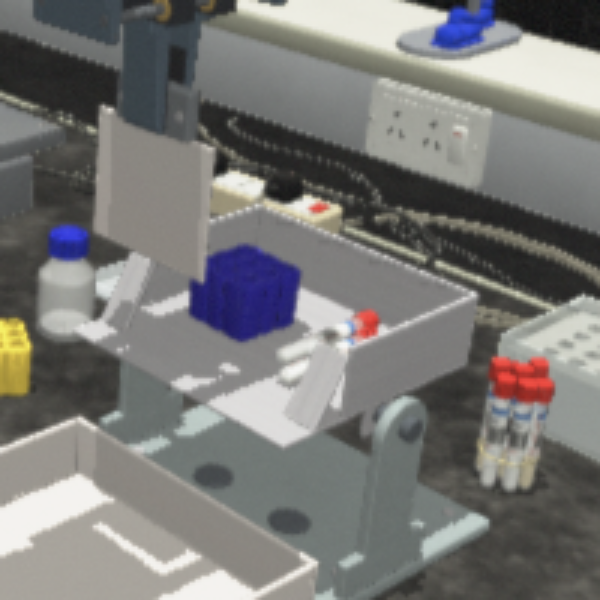

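```bash
python3 - <<'E'
from h import *
import pickle
np.set_printoptions(precision=1,suppress=True)
s,p,a,b=pickle.load(open("w3.pkl","rb"))
cv2.imwrite("pics/w3c.png",cv2.resize(p["img"][90:250,270:410],None,fx=4,fy=4,interpolation=cv2.INTER_CUBIC))
cv2.imwrite("pics/t3c.png",cv2.resize(b["img"][95:245,345:485],None,fx=4,fy=4,interpolation=cv2.INTER_CUBIC))
print(atz(p,(305,122),150),atz(p,(320,130),230),atz(p,(320,130),226))
print(proj(p,[[559.4,35.8,150],[573,-22+55,227],[573,-22+55,322]]))
E
```

```text
[560.7  34.9 150. ] [574.6  31.7 230. ] [574.6  31.5 226. ]
[[303.6 121. ]
 [317.8 128.1]
 [317.4 138.7]]
```

View pics/w3c.png

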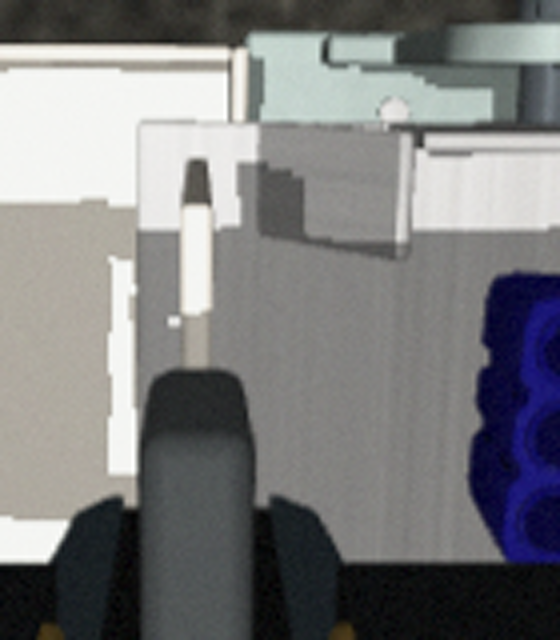

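View pics/t3c.png

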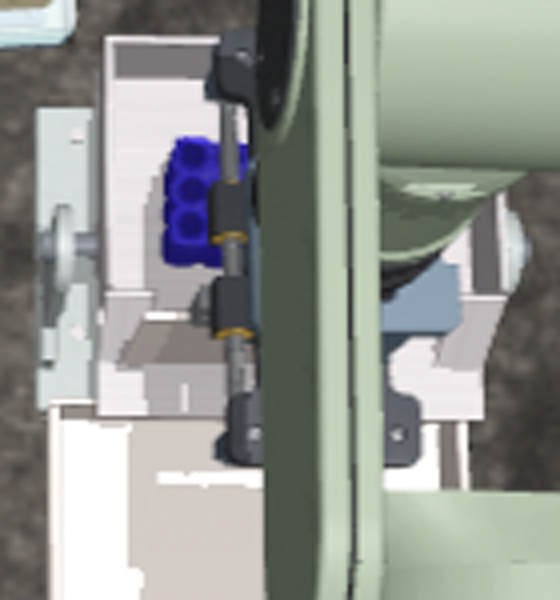

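Emit:
play_rows(motion=[[0, 0, -0.012, 0, 0], [0, 0, -0.03, 0, 0], [0, 0, -0.045, 0, 0], [0, 0, -0.057, 0, 0], [0, 0, -0.065, 0, 0], [0, 0, -0.07, 0, 0], [0, 0, -0.073, 0, 0], [0, 0, -0.073, 0, 0]])

```text
time_s: 6.68
ee_pos: [573.2, -22.9, 251.8]
ee_rot: [-91.9, 90.0, 176.6]
force: [0.3, 0.8, -0.8]
gripper_width: 12.0
```

Emit:
play_rows(motion=[[0, 0, -0.002, 0, 0], [0, 0, -0.004, 0, 0], [0, 0, -0.006, 0, 0], [0, 0, -0.007, 0, 0], [0, 0, -0.008, 0, 0], [0, 0, -0.008, 0, 0], [0, 0, -0.008, 0, 0], [0, 0, -0.008, 0, 0]])

```text
time_s: 7.35
ee_pos: [573.4, -22.9, 244.3]
ee_rot: [83.3, 90.0, -8.2]
force: [-0.7, -0.7, 3.9]
gripper_width: 11.8
```

```bash
python3 - <<'E'
from h import *
np.set_printoptions(precision=1,suppress=True)
s=sensors.state();a=grab_frame("scene")
print(s["ee_pos"],yaw(s),s["gripper_width"],s["time_s"],s["force"])
cv2.imwrite("pics/s4c.png",cv2.resize(a["img"][100:300,330:530],None,fx=3,fy=3))
E
```

```text
[573.4 -22.9 244.3] -1.4893926704728584 11.755770450141135 7.35 [-0.7 -0.7  3.9]
```

View pics/s4c.png

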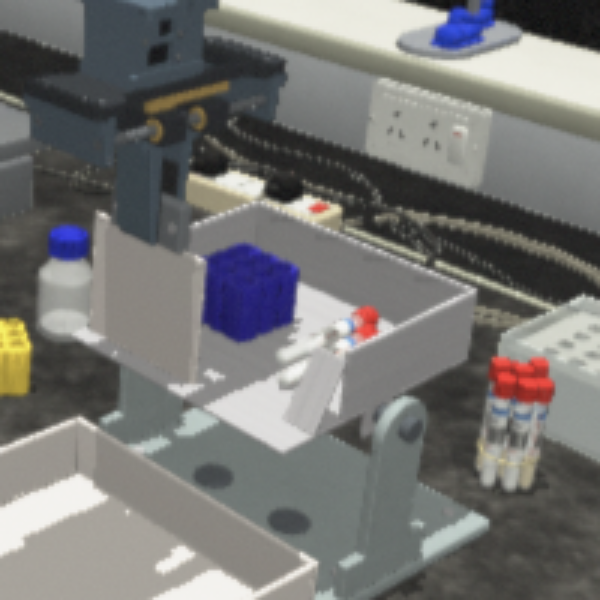

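Emit:
play_rows(motion=[[0, 0, -0.003, 0, 0], [0, 0, -0.006, 0, 0], [0, 0, -0.009, 0, 0], [0, 0, -0.012, 0, 0], [0.001, 0, -0.015, 0, 0], [0.001, 0, -0.018, 0, 0], [0.001, 0, -0.02, 0, 0], [0.001, 0, -0.022, 0, 0]])

```text
time_s: 8.07
ee_pos: [574.5, -22.9, 222.3]
ee_rot: [84.8, 89.9, -6.7]
force: [-0.2, 0.2, 5.0]
gripper_width: 11.9
```

Emit:
play_rows(motion=[[0, 0, -0.001, 0, 0], [0.001, 0, -0.002, 0, 0], [0.001, 0, -0.003, 0, 0], [0.001, 0, -0.004, 0, 0], [0.001, 0, -0.005, 0, 0], [0.001, 0, -0.006, 0, 0], [0.001, 0, -0.007, 0, 0], [0.001, 0, -0.007, 0, 0]])

```text
time_s: 8.73
ee_pos: [575.7, -22.9, 215.3]
ee_rot: [81.8, 89.9, -9.6]
force: [-0.9, 0.4, 5.5]
gripper_width: 11.7
```

```bash
cat > look.py <<'E'
from h import *
import sys
np.set_printoptions(precision=1,suppress=True)
s=sensors.state();a=grab_frame("scene")
print(s["ee_pos"],yaw(s),s["gripper_width"],s["time_s"],s["force"])
cv2.imwrite(sys.argv[1],cv2.resize(a["img"][140:340,270:500],None,fx=3,fy=3))
E
python3 look.py pics/s5.png
```

```text
[575.7 -22.9 215.3] -1.4908127437044136 11.736720172342055 8.7333 [-0.9  0.4  5.5]
```

View pics/s5.png

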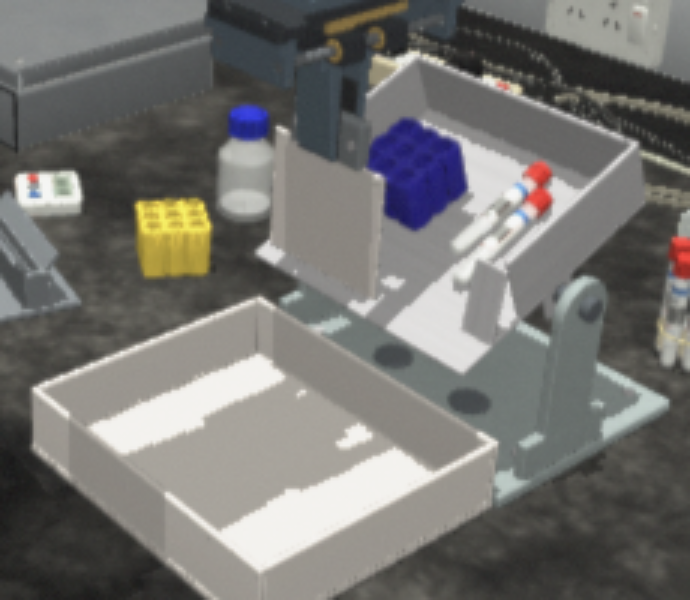

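Emit:
play_rows(motion=[[0, 0, -0.001, 0, 0], [0, 0, -0.002, 0, 0], [0, 0, -0.003, 0, 0], [0, 0, -0.003, 0, 0], [0, 0, -0.003, 0, 0], [0, 0, -0.003, 0, 0], [0, 0, -0.003, 0, 0], [0, 0, -0.003, 0, 0]])

```text
time_s: 9.45
ee_pos: [575.1, -22.9, 212.0]
ee_rot: [-66.7, 90.0, -158.2]
force: [-0.8, -0.4, 4.6]
gripper_width: 12.1
```

```bash
python3 look.py pics/s6.png
```

```text
[575.1 -22.9 212. ] -1.486712258352014 12.053481616674821 9.45 [-0.8 -0.4  4.6]
```

View pics/s6.png

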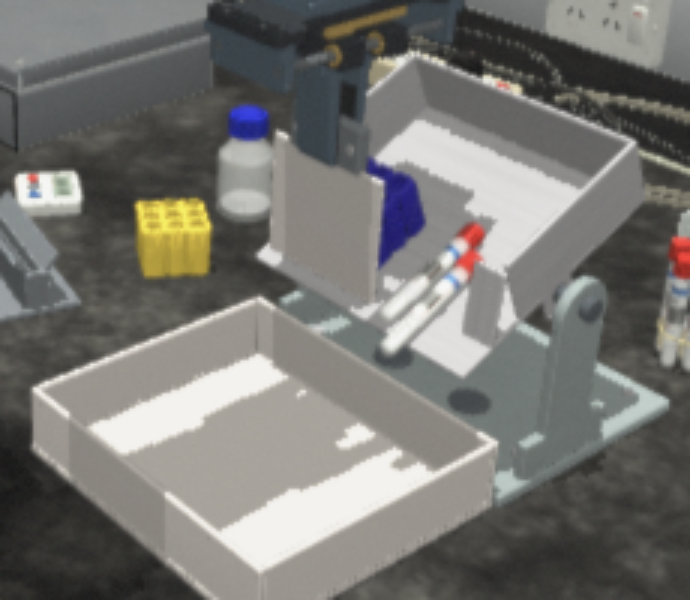

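Both tubes are sliding out past the card's edge, and the block is held by the card. I'll hold this pose.

Emit:
play_rows(motion=[[0, 0, 0, 0, 0], [0, 0, 0, 0, 0], [0, 0, 0, 0, 0], [0, 0, 0, 0, 0], [0, 0, 0, 0, 0], [0, 0, 0, 0, 0], [0, 0, 0, 0, 0], [0, 0, 0, 0, 0]])

```text
time_s: 10.17
ee_pos: [575.1, -22.9, 211.9]
ee_rot: [-89.1, 90.0, 179.4]
force: [-1.5, -0.2, 5.2]
gripper_width: 11.7
```

```bash
python3 look.py pics/s7.png
```

```text
[575.1 -22.9 211.9] -1.4925684187993116 11.736391613507436 10.1667 [-1.5 -0.2  5.2]
```

View pics/s7.png

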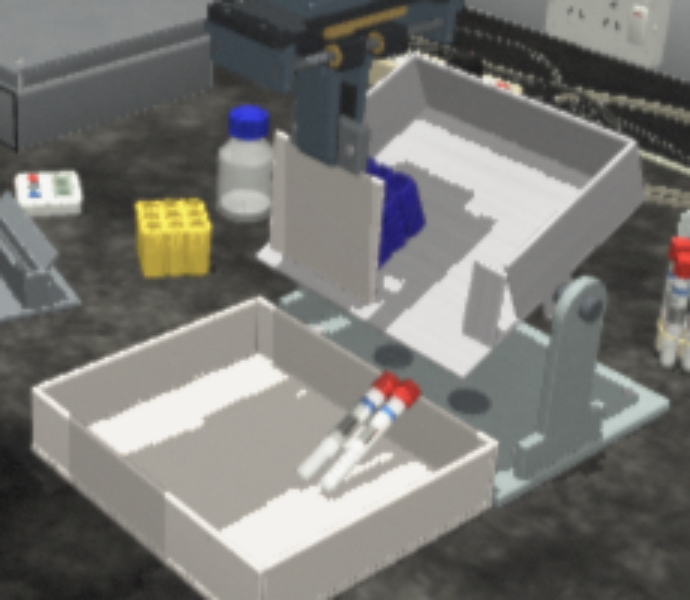

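Emit:
play_rows(motion=[[0, 0, 0.002, 0, 0], [0, 0, 0.005, 0, 0], [0, 0, 0.008, 0, 0], [0, 0, 0.011, 0, 0], [-0.001, 0, 0.014, 0, 0], [-0.001, 0, 0.017, 0, 0], [-0.001, 0, 0.02, 0, 0], [-0.001, 0, 0.022, 0, 0]])

```text
time_s: 10.88
ee_pos: [574.4, -22.8, 234.5]
ee_rot: [99.5, 90.0, 8.0]
force: [-2.0, -0.1, 2.2]
gripper_width: 11.7
```

Emit:
play_rows(motion=[[0, 0, 0.003, 0, 0], [-0.001, 0, 0.006, 0, 0], [-0.001, 0, 0.009, 0, 0], [-0.001, 0, 0.012, 0, 0], [-0.001, 0, 0.014, 0, 0], [-0.001, 0, 0.016, 0, 0], [-0.001, 0, 0.018, 0, 0], [-0.001, 0, 0.02, 0, 0]])

```text
time_s: 11.55
ee_pos: [573.0, -22.9, 253.7]
ee_rot: [-88.7, 89.9, 179.9]
force: [0.5, 0.6, -0.7]
gripper_width: 11.5
```

```bash
python3 look.py pics/s8.png
```

```text
[573.  -22.9 253.7] -1.4895179393907096 11.492815854632518 11.55 [ 0.5  0.6 -0.7]
```

View pics/s8.png

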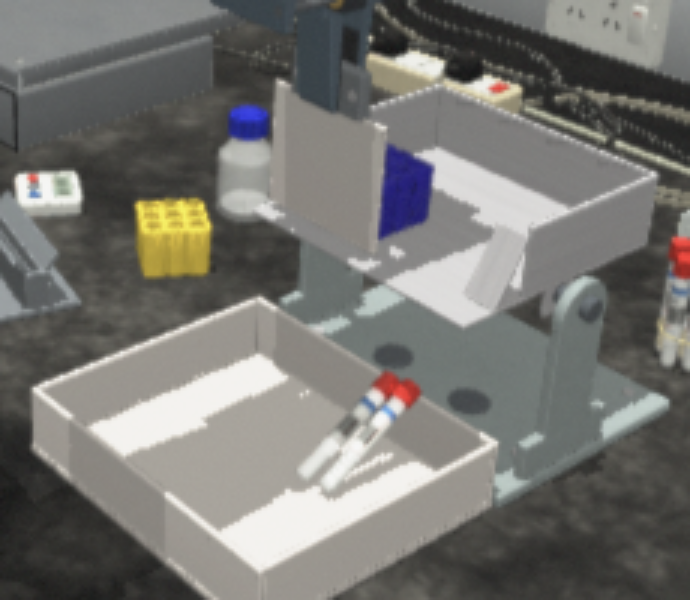

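Emit:
play_rows(motion=[[0, 0, 0.01, 0, 0], [0, 0, 0.025, 0, 0], [0, 0, 0.04, 0, 0], [0, 0, 0.055, 0, 0], [0, 0, 0.068, 0, 0], [0, 0, 0.074, 0, 0], [0, 0, 0.074, 0, 0], [0, 0, 0.074, 0, 0]])

```text
time_s: 12.27
ee_pos: [573.1, -22.8, 327.9]
ee_rot: [38.9, 90.0, -52.6]
force: [-0.3, -0.0, -1.2]
gripper_width: 11.8
```

Emit:
play_rows(motion=[[-0.004, 0.02, 0, -0.02, 0], [-0.013, 0.055, 0, -0.05, 0], [-0.021, 0.095, 0, -0.09, 0], [-0.03, 0.135, 0, -0.13, 0], [-0.039, 0.175, 0, -0.17, 0], [-0.048, 0.215, 0, -0.21, 0], [-0.057, 0.25, 0, -0.24, 0], [-0.063, 0.28, 0, -0.255, 0]])

```text
time_s: 12.93
ee_pos: [508.6, 259.4, 326.8]
ee_rot: [-60.1, 89.9, -166.2]
force: [0.6, 0.4, -0.6]
gripper_width: 11.4
```

Emit:
play_rows(motion=[[-0.002, 0.012, -0.01, 0, 0], [-0.0045, 0.02, -0.03, 0, 0], [-0.0045, 0.025, -0.06, 0, 0], [-0.0045, 0.025, -0.09, 0, 0], [-0.0045, 0.025, -0.115, 0, 0], [-0.0045, 0.025, -0.13, 0, 0], [-0.0045, 0.025, -0.13, 0, 0], [-0.0045, 0.025, -0.13, 0, 0]])

```text
time_s: 13.6
ee_pos: [505.2, 281.2, 196.6]
ee_rot: [-40.0, 89.8, -146.1]
force: [1.0, -0.5, -0.3]
gripper_width: 11.6
```

```bash
python3 - <<'E'
from h import *
import pickle
np.set_printoptions(precision=1,suppress=True)
s,p=wrist();a=grab_frame("scene");pickle.dump((s,p,a),open("w9.pkl","wb"))
print(s["ee_pos"],yaw(s),s["gripper_width"],s["time_s"],s["force"])
w=cv2.resize(p["img"][60:260,220:420],None,fx=2,fy=2)
c=cv2.resize(a["img"][130:280,200:350],(400,400))
cv2.imwrite("pics/m9.png",np.hstack([w,c]))
ca=np.array([s["ee_pos"][0],s["ee_pos"][1]]);print("need",506.1-ca[0],281.5-ca[1])
E
```

```text
[505.2 281.2 196.6] -16.120837375144202 11.629978744656297 13.6 [ 1.  -0.5 -0.3]
need 0.8828614546156359 0.27052617139071344
```

View pics/m9.png

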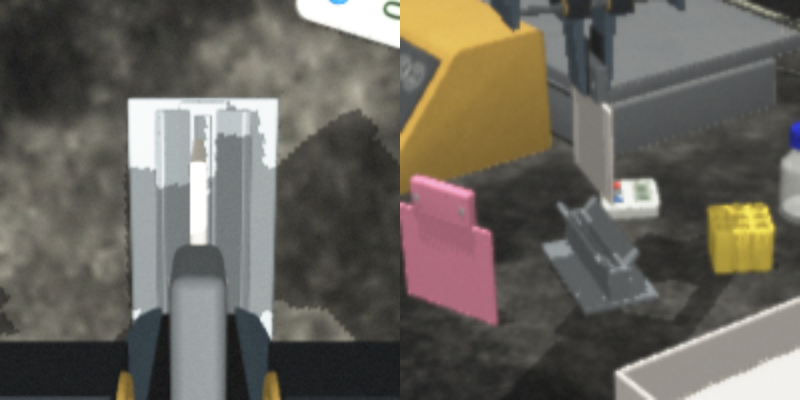

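Emit:
play_rows(motion=[[0.0008, 0.0008, -0.005, 0, 0], [0.0008, 0.0008, -0.015, 0, 0], [0.0008, 0.0008, -0.028, 0, 0], [0.0008, 0.0008, -0.04, 0, 0], [0.0008, 0.0008, -0.052, 0, 0], [0.0008, 0.0008, -0.062, 0, 0], [0.0008, 0.0008, -0.07, 0, 0], [0.0008, 0.0008, -0.07, 0, 0]])

```text
time_s: 14.37
ee_pos: [506.1, 282.5, 126.2]
ee_rot: [-33.5, 89.9, -139.6]
force: [0.5, -0.3, -1.3]
gripper_width: 12.0
```

Emit:
play_rows(motion=[[0, 0, -0.003, 0, 0], [0, 0, -0.007, 0, 0], [0, 0, -0.011, 0, 0], [0, 0, -0.014, 0, 0], [0, 0, -0.017, 0, 0], [0, 0, -0.019, 0, 0], [0, 0, -0.02, 0, 0], [0, 0, -0.02, 0, 0]])

```text
time_s: 15.03
ee_pos: [506.4, 282.9, 107.8]
ee_rot: [-38.1, 90.0, -144.2]
force: [-0.3, -0.4, -0.3]
gripper_width: 12.0
```

```bash
python3 - <<'E'
from h import *
np.set_printoptions(precision=1,suppress=True)
s,p=wrist();a=grab_frame("scene")
print(s["ee_pos"],yaw(s),s["gripper_width"],s["time_s"],s["force"],s["torque"])
w=cv2.resize(p["img"][60:260,220:420],None,fx=2,fy=2)
c=cv2.resize(a["img"][130:280,200:350],(400,400))
cv2.imwrite("pics/m10.png",np.hstack([w,c]))
E
```

```text
[506.4 282.9 107.8] -16.09953194936943 11.98426512135509 15.0333 [-0.3 -0.4 -0.3] [-0.2  0.1  0.1]
```

View pics/m10.png

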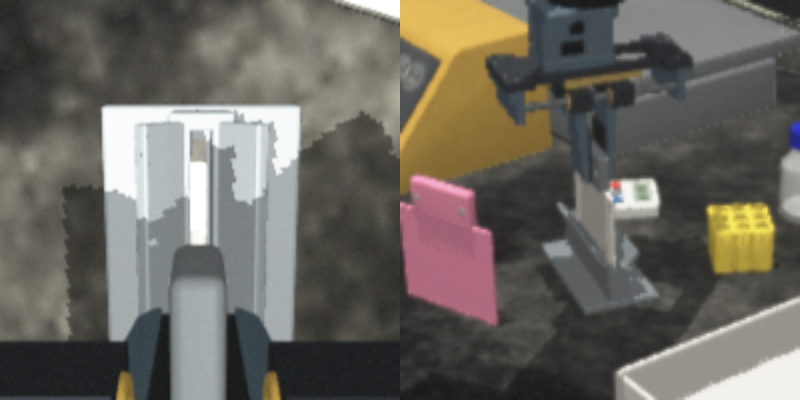

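The card is in the slot, about 2 mm above its floor. I'll lower until I feel contact.

Emit:
play_rows(motion=[[0, 0, -0.001, 0, 0], [0, 0, -0.002, 0, 0], [0, 0, -0.0025, 0, 0], [0, 0, -0.0025, 0, 0], [0, 0, -0.0025, 0, 0], [0, 0, -0.0025, 0, 0], [0, 0, -0.0025, 0, 0], [0, 0, -0.0025, 0, 0]])

```text
time_s: 15.8
ee_pos: [506.6, 283.0, 105.8]
ee_rot: [122.7, 90.0, 16.6]
force: [-1.9, -0.9, 4.3]
gripper_width: 11.9
```

Emit:
play_rows(motion=[[0, 0, 0, 0, 0.2], [0, 0, 0, 0, 0.3], [0, 0, 0, 0, 0.4], [0, 0, 0, 0, 0.5], [0, 0, 0, 0, 0.5], [0, 0, 0, 0, 0.5], [0, 0, 0, 0, 0.5], [0, 0, 0, 0, 0.5]])

```text
time_s: 16.47
ee_pos: [506.5, 283.0, 105.5]
ee_rot: [80.8, 90.0, -25.3]
force: [0.8, 0.4, -0.8]
gripper_width: 45.7
```

Emit:
play_rows(motion=[[0, 0, 0.01, 0, 0.5], [0, 0, 0.025, 0, 0.5], [0, 0, 0.05, 0, 0.5], [0, 0, 0.075, 0, 0.5], [0, 0, 0.1, 0, 0.5], [0, 0, 0.125, 0, 0.5], [0, 0, 0.15, 0, 0.5], [0, 0, 0.16, 0, 0.5]])

```text
time_s: 17.13
ee_pos: [507.8, 283.6, 270.2]
ee_rot: [133.9, 89.6, 27.8]
force: [-0.3, -0.2, -0.6]
gripper_width: 45.6
```

Emit:
play_rows(motion=[[-0.015, 0.02, 0.01, 0, 0.5], [-0.04, 0.04, 0.02, 0, 0.5], [-0.065, 0.06, 0.02, 0, 0.5], [-0.09, 0.08, 0.02, 0, 0.5], [-0.115, 0.1, 0.02, 0, 0.5], [-0.13, 0.11, 0.02, 0, 0.5], [-0.13, 0.11, 0.02, 0, 0.5], [-0.13, 0.11, 0.02, 0, 0.5]])

```text
time_s: 17.8
ee_pos: [375.9, 393.1, 285.3]
ee_rot: [35.3, 90.0, -70.6]
force: [-0.1, 0.5, -0.6]
gripper_width: 45.4
```

```bash
python3 - <<'E'
from h import *
np.set_printoptions(precision=1,suppress=True)
s=sensors.state();a=grab_frame("scene");b=grab_frame("top")
print(s["ee_pos"],s["gripper_width"],s["time_s"],s["force"])
cv2.imwrite("pics/s11.png",cv2.resize(a["img"][130:350,190:510],None,fx=2.5,fy=2.5))
cv2.imwrite("pics/t11.png",cv2.resize(b["img"][90:300,210:490],None,fx=2.8,fy=2.8))
E
```

```text
[375.9 393.1 285.3] 45.4122605637122 17.8 [-0.1  0.5 -0.6]
```

View pics/s11.png

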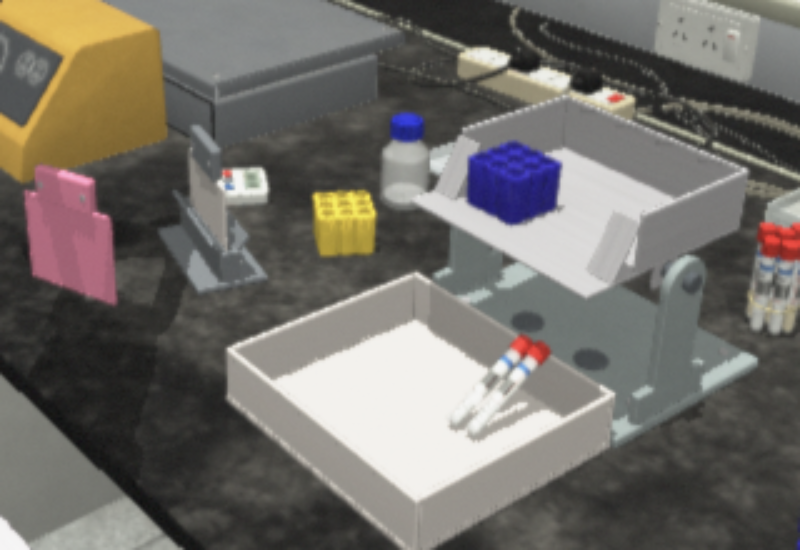

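View pics/t11.png

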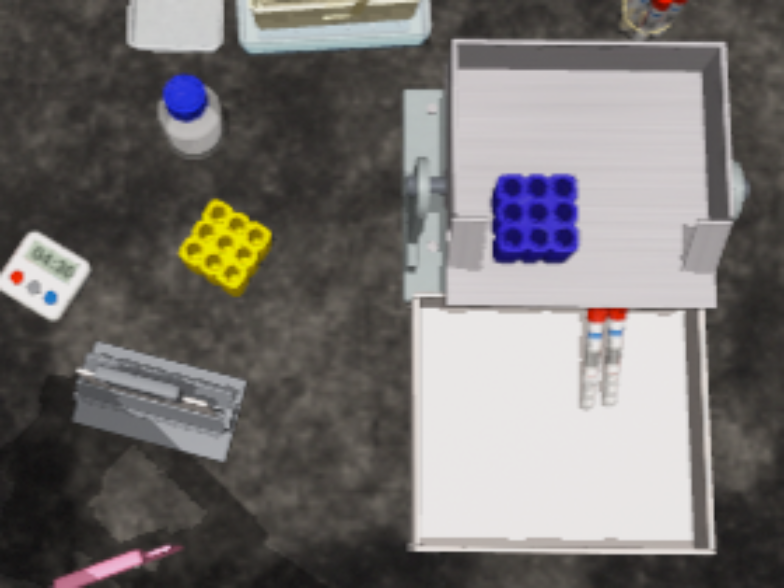

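```bash
python3 - <<'E'
from h import *
job_done()
E
```

```text
the job is handed in; nothing more can be done
```

I ran the whole sequence and handed the job in at about 18 s of the 59 s allowed. No verdict is reported, so the result rests on my own checks.

**What I did:**
- I took the white card with the grey grip from the rest, leaving the pink one alone.
- I stood it on the pan lip, about 48 mm to the block's side of the middle.
- I pressed the pan down to an estimated 0.42 rad. Both tubes slid out through the gap while the card held the block back.
- I let the pan come back up, then stood the card in the rest's slot and released it.

**Last checks, from the final scene and top pictures:**
- **Tubes:** both are in the catch tray, lying at a slant with the red caps against its rear wall. I estimate their middles about 120 mm in front of the hinge and low enough, well inside the limits.
- **Block and pan:** the block is in the pan, roughly 30 mm in front of the hinge, and the pan looks level.
- **Card:** it stands in the slot. It touched the slot floor at the same gripper height as when I first gripped it, so it had not slipped in the fingers. Its end is within 1 pixel of where it was at the start.
- **Bottle and timer:** they look unmoved in the pictures.
- **Gripper:** it is open and clear of everything.

No check failed. The pan tilt and the final tube and block positions are estimates from the arm's position and the pictures, not direct readings.

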